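Raise the product camera over the pralines

TASK

Get the little product camera ready over the tray of pralines: with its mast still down, slide the camera carriage along its rail until it is fully against the end stop at the praline tray's end (not the gift box's end). Then squeeze in the release button on the mast's grip, pull the mast straight up past its first stop to its second stop, fully extended, and finish while still holding the grip up there, since a spring draws the mast down again if it is let go. Keep the carriage at its stop and leave all the other things where they stand.

Things in the scene. Friction and masses are not known exactly. Their poses are not given: they have to be found in the camera images.
- rail: camera rail fixed to the counter: aluminium plate 100 mm wide (x), 330 long (y), 6 thick, with two steel rods and a dark steel end stop, 34 high, at each end. Origin under its centre, y along the rail, x across it, away from the robot (turned by up to about 20 degrees)
- carriage (a joint): position in m of the black carriage (90 x 70 mm, top 36 high) on the rail's y axis: 0 = against the -y end stop, 0.22 = against the +y one. Needs about 3 N to slide, stays where left. Its centre is at rail origin + (joint - 0.11) along rail y; there stands an aluminium tube 33 mm across (40 mm collar), up to 115 mm above the counter, in which the mast slides
- head: the mast's grip: upright black block on top of the mast, 28 (x) by 30 (y) by 38 mm high, release button in its +x face. Origin at the block's centre, 175 mm above the counter with the mast down, 260 fully extended; axes parallel to the rail's. Rides on mast and carriage. A 20 mm rod is below it; nothing else near down to 31 mm below the origin
- lens (a point): middle of the camera's lens, facing down, 125 mm from the grip in +x and 85 mm below its origin. The camera (62 x 96 mm, top 31 mm below the grip's origin) hangs on a boom fixed to the mast 45 mm below the grip's origin and passes over tray, cup and gift box
- button (a joint): travel in m of the grey release button in the grip's +x face (22 wide, 28 high, 7 mm proud, centred): 0 = out, 0.006 = in. Takes 2 N at first, 6 N fully in; springs out. A grasp across the grip's x squeezes it (35 mm wide with it out, 29 in). Out, it locks the mast when down or at the first stop; the mast is free from about 4 mm in
- mast (a joint): extension of the mast in m, straight up: 0 = down, 0.035 = first stop (a latch, catching only if the button is out and the mast is moved slowly past; in a free fall it drops all the way), 0.085 = second stop, a firm end of travel without a latch. Weight and return spring pull it down with about 9 to 13 N in all
- tray: fixed open steel tray of pralines, 110 (x) by 120 (y) mm, about 24 high, beyond one end of the rail (0.125 m in the rail's +x, about 0.11 m to its +y or -y side). Origin under its centre. The end of the rail on the tray's side is the one wanted
- giftbox: fixed shut white gift box with a ribbon, same footprint as the tray, 34 high, beyond the rail's other end. Origin under its centre
- cup: white ceramic espresso cup, 60 mm across, 48 high, standing between tray and gift box; origin under its centre. To be left alone
- spatula: wooden-handled steel spatula, 200 mm long, lying flat beyond the tray; origin under its middle, x along its length. To be left alone
- jug: steel milk jug with a handle, 76 mm across, 85 high; origin under its centre. To be left alone
- cupstack: stack of paper cups, 83 mm across, 137 high; origin under its centre. To be left alone
- jar_a: large clear jar of coloured sweets with a steel lid, 100 mm across, 176 high; origin under its centre. To be left alone
- jar_b: smaller clear jar of dark sweets with a steel lid, 90 mm across, 156 high; origin under its centre. To be left alone
- tin: plain steel box, 100 x 70 mm, 60 high; origin under its centre. To be left alone
There are look-alikes about, which are no part of the job. What is shaped like the tray but yellow is not meant.

How it is judged:
By the outcome, as a careful person would: the job done as asked, in the order asked, and still so for the second after the job is handed in, while the arm keeps its last pose, push and grip.
It also fails if it takes over 38 s, if anything falls off the work surface, if the arm or the gripper's body presses on something with over 40 N, if the wrist force passes 120 N, or if a joint passes its speed limit or range.

ROBOT

A 7-joint arm with a two-finger parallel gripper is mounted at the origin on the work surface. World frame = base frame: x ahead of the robot, y to its left, z up, the work surface at z = 0. Lengths are in m, angles in rad, forces in N, time in s.
With the tool pointing down it reaches from about 0.4 to 0.85 m from the base axis. Payload 4.5 kg.
Tool frame: the origin (TCP) lies at the centre of the arm's flange, where the gripper is bolted on; the fingertips stand 166 mm ahead of it and the grasp point (between the pads) lies 147 mm ahead of it (r.grip_depth is the distance from the TCP to the grasp point, in m); z points along the fingers, y is the line along which they close (so a half turn about z gives the same grasp; the last joint's range is limited). The gripper opens to 88 mm and grips with 3 to 60 N. Pads are 18 mm wide; open, the fingers measure 123 mm over their backs; the gripper's body (75 mm by 187 mm) begins 45 mm behind the grasp point.
Start: joints at [1.163, 0.689, -0.195, 1.565, 0.157, 0.902, -0.215], TCP at [0.267, -0.565, 0.405] pointing down, gripper open.
Joint ranges: [-3.01, 3.01], [-0.46, 2.08], [-1.47, 1.51], [0.13, 2.56], [-1, 4.14], [0.04, 2.09], [-2.66, 2.66]. Speed limits (rad/s): [2.57, 2.57, 3.14, 3.14, 3.14, 3.14, 3.14].

INTERFACE

Orientations are given as a unit quaternion [x, y, z, w].
In Python, from plant import status, cams, r, finder gives the robot as it stands.
- The arm moves only by the tool play_rows, never from a script. Its argument "rows" is a list of rows, each a list of 7 numbers: the opening in per cent of the stroke, from 0 (shut) to 100 (fully open), then the shift along the tool's x, y, z in m, then the turn, a rotation vector about the tool's x, y, z in degrees. A call has 1 to 8 rows; each row shifts and turns the commanded pose from where the row before left it, along the tool's axes as they then stand; what a row does not reach is not made up. A row lasts 1/8 s, in which the tool goes at most 62.5 mm and 10.7 degrees, less where a joint would pass 70% of its speed; a pose out of reach is approached as far as the arm can. A call with a gripper value outside its range is refused whole. The fingers move at their own pace and stop on an object; "grip_force" is the grip in N (left out, the last holds). Time passes only in rows, so rows that do not move let the fingers close. It gives the time, the measured TCP pose, the force, the opening and the grip force at its end, in the units of the state.
- status.get_state(): the state, without advancing time (a new reading comes with each control period).
- cams.snapshot(name): name is "scene" or "top" or "wrist"; returns the picture (400x640x3 uint8, red, green, blue); there is no depth.
- cams.camera_params(name): a dict with "vfov" (degrees; the focal length in pixels is half the picture's height over the tangent of half this angle, whatever the lens; pixels are square), "cx", "cy" (the principal point, pixels), "R" (3x3) and "t" (3): a world point X has camera coordinates R X + t; the wrist camera has in their place "tool_from_camera" (4x4, takes a point from camera to tool coordinates, whose origin is the TCP and whose axes are the flange's). Camera axes: x right, y down, z forward; pixel columns grow to the right and rows downward; lengths in m; the calibration is good to about 2 mm. A picture is of the moment at which its call begins: read the wrist's pose just before it. camera_params takes no time and is no camera call.
- r.finish_job(): hands the job in; it is judged then, once.
Trained networks look in the newest picture that a camera, given by its name, has taken for a name from the list of things; names that differ only in an ending like _2 or _b are one class to them, and where a whole thing is asked for, a point or a joint stands for the part that bears it (a point fixed in the world has none). Each returns a list of dicts, best first, with "score" (0 to 1); they miss things now and then, are a little off and sometimes report something else, mostly with a low value. They report only what shows in the picture. A call takes as long as a camera call. They do not tell look-alikes from the thing itself.
- finder.spot_in(camera, label): "at" ([x, y, z] in m, in the coordinates of the camera as it stood for that picture, good to about 4 mm: the middle of the surface that is visible of it).
- finder.regions_of(camera, label): "mask" (400x640 bool, what is visible of it).
The state is a dict: "clock": time; "q": joint angles; "qd": joint speeds; "joint_torque": joint torques, N m; "tool_pos": TCP position; "eef_rot": TCP orientation; "contact_force": force on the tool from outside, world axes, zero at the start; "moment": the same for the moment, N m; "opening": opening from 0.0 (shut) to 1.0 (fully open); "finger_force": force on a finger pad.
Only numpy, scipy, OpenCV 4.12 (cv2) and the standard library are available. Lean on these libraries where they do the work, as an engineer would, in place of code of your own. Each camera call takes 0.05 s, during which the arm holds its last target. There are 200 camera calls.

## Working session

There is one attempt and no reset: what is moved stays moved. The work goes in short steps, Python scripts to look and compute and a tool call to move; the robot and the scene stay as the last step left them, time stands still between calls to the robot, and variables do not carry over. Pictures are saved under pics/ and viewed, at most 10 in all, crops included, and the job is handed in when it is done.

Besides the shell and the picture viewer there is one more tool, called after ">>>" by a JSON object that holds its "method" and its "body", one argument or row to a line. play_rows: Moves the arm, as the interface text tells. Its arguments: {"type":"object","properties":{"rows":{"type":"array","items":{"type":"array","items":{"type":"number"}}},"grip_force":{"type":"number"}},"required":["rows"]}

```bash
ls; mkdir -p pics
cat > h.py <<'E'
import numpy as np, cv2
from plant import status,cams,r,finder
from scipy.spatial.transform import Rotation as Ro
def w(cam,p):
    c=cams.camera_params(cam); return np.array(c["R"]).T@(np.array(p)-np.array(c["t"]))
def pix(cam,X):
    c=cams.camera_params(cam); q=np.array(c["R"])@np.array(X)+np.array(c["t"]); f=200/np.tan(np.radians(c["vfov"])/2)
    return np.array([c["cx"]+f*q[0]/q[2],c["cy"]+f*q[1]/q[2]])
def ray(cam,u,v,z):
    c=cams.camera_params(cam); f=200/np.tan(np.radians(c["vfov"])/2); R=np.array(c["R"])
    d=R.T@np.array([(u-c["cx"])/f,(v-c["cy"])/f,1]); o=-R.T@np.array(c["t"]); return o+d*(z-o[2])/d[2]
E
python3 - <<'E'
from h import *
ims=[cv2.cvtColor(cams.snapshot(n),cv2.COLOR_RGB2BGR) for n in("scene","top")]
for n,i in zip(("scene","top"),ims): cv2.imwrite(f"pics/{n}0.png",i); print({k:np.round(v,3).tolist() for k,v in cams.camera_params(n).items() if k!='name'})
for l in ["rail","carriage","head","tray","giftbox","cup","button","lens"]:
  for c in("top","scene"):
    print(l,c,[(round(d["score"],2),w(c,d["at"]).round(3).tolist(),pix(c,w(c,d["at"])).round().tolist()) for d in finder.spot_in(c,l)[:3]])
s=status.get_state();print(s["clock"],s["tool_pos"],s["eef_rot"],s["opening"])
E
```

```text
pics
{'vfov': 45.999, 'cx': 322.64, 'cy': 197.659, 'R': [[0.65, 0.76, 0.014], [0.424, -0.347, -0.836], [-0.631, 0.55, -0.548]], 't': [-0.346, -0.118, 1.723]}
{'vfov': 54.338, 'cx': 320.024, 'cy': 200.395, 'R': [[0.012, -1.0, -0.004], [-0.989, -0.011, -0.145], [0.145, 0.005, -0.989]], 't': [-0.0, 0.532, 1.407]}
rail top [(0.97, [0.502, -0.075, 0.019], [341.0, 210.0])]
rail scene [(0.96, [0.514, -0.101, 0.04], [291.0, 234.0])]
carriage top [(0.79, [0.573, -0.074, 0.141], [343.0, 185.0])]
carriage scene [(0.75, [0.536, -0.08, 0.128], [302.0, 209.0]), (0.17, [0.61, -0.08, 0.143], [320.0, 217.0])]
head top [(0.49, [0.502, -0.078, 0.019], [342.0, 209.0]), (0.44, [0.497, -0.07, 0.19], [343.0, 205.0])]
head scene [(0.71, [0.504, -0.074, 0.185], [296.0, 185.0])]
tray top [(0.81, [0.738, -0.359, 0.012], [416.0, 150.0]), (0.57, [0.597, -0.203, 0.005], [375.0, 186.0])]
tray scene [(0.98, [0.724, -0.353, 0.012], [259.0, 331.0]), (0.82, [0.599, -0.205, 0.016], [279.0, 272.0])]
giftbox top []
giftbox scene [(0.74, [0.646, 0.008, 0.034], [352.0, 243.0])]
cup top []
cup scene [(0.69, [0.633, -0.089, 0.029], [322.0, 256.0])]
button top [(0.41, [0.655, 0.147, 0.027], [283.0, 168.0])]
button scene [(0.57, [0.514, -0.072, 0.18], [299.0, 188.0])]
lens top [(0.6, [0.494, -0.071, 0.19], [343.0, 205.0])]
lens scene [(0.58, [0.591, 0.422, 0.104], [434.0, 167.0]), (0.48, [0.507, -0.072, 0.184], [297.0, 186.0])]
0.9 [ 0.26724403 -0.56499006  0.40478701] [9.75702261e-01 2.19100647e-01 1.82500868e-05 7.04976861e-05] 0.9984359909612709
```

Run:
```python
import cv2
a=cv2.imread("pics/scene0.png")[110:360,160:480]; cv2.imwrite("pics/sc1.png",cv2.resize(a,None,fx=2.4,fy=2.4,interpolation=cv2.INTER_CUBIC))
a=cv2.imread("pics/top0.png")[100:280,220:460]; cv2.imwrite("pics/tp1.png",cv2.resize(a,None,fx=3.2,fy=3.2,interpolation=cv2.INTER_CUBIC))
```

```text
(no output)
```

View pics/sc1.png

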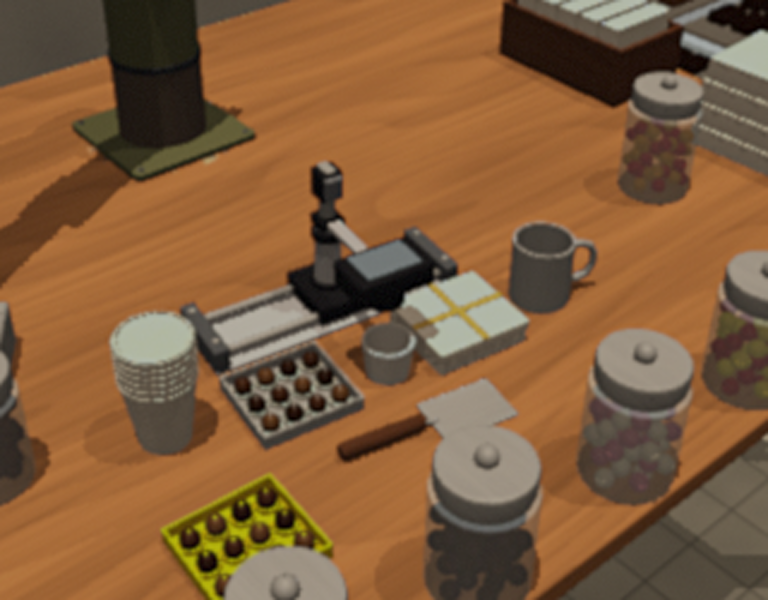

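View pics/tp1.png

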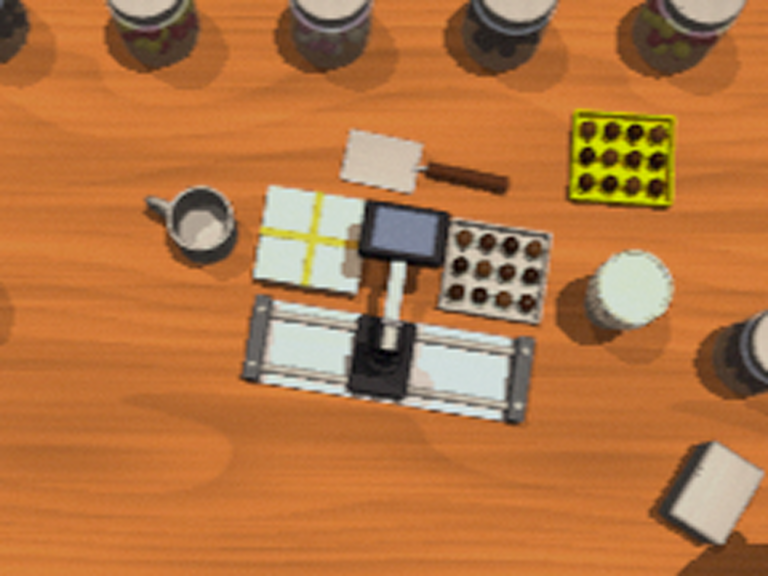

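View pics/top0.png

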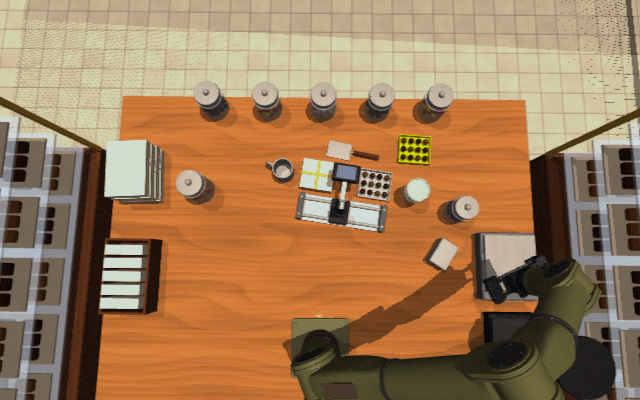

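The top picture shows the steel tray at (375,185), on the -y (right) side. The yellow look-alike is at (414,150), the rail runs from (301,206) to (382,219), and the grip is near (342,205). The scene crop confirms that the silver tray sits beside the cup. So the stop wanted is the -y one, joint 0.

Run:
```python
from h import *
cams.snapshot("top")
m=finder.regions_of("top","rail")
if m:
    print(m[0]["score"]); cs,_=cv2.findContours(m[0]["mask"].astype(np.uint8),0,2); (c,s,a)=cv2.minAreaRect(np.vstack(cs)); print(c,s,a)
L=ray("top",220+258/3.2,100+338/3.2,.034);Rr=ray("top",220+520/3.2,100+380/3.2,.034)
print(L,Rr,np.linalg.norm(L-Rr)); y=(L-Rr)[:2]/np.linalg.norm(L-Rr); x=np.array([y[1],-y[0]]); o=(L+Rr)[:2]/2
print("yaw",np.degrees(np.arctan2(x[1],x[0])),"o",o,"tray exp",o+.125*x-.11*y,"gift",o+.125*x+.11*y)
for h in ([.497,-.07],[.504,-.074]): d=np.array(h)-o; print("head rail xy",d@x,d@y)
```

```text
0.78
(344.445556640625, 194.58575439453125) (89.10627746582031, 62.107608795166016) 9.211027145385742
[0.51253161 0.07774497 0.034     ] [ 0.46709789 -0.22583317  0.034     ] 0.3069591348597835
yaw -8.511752090892363 o [ 0.48981475 -0.0740441 ] tray exp [ 0.59715659 -0.20133404] gift [0.62971929 0.01624277]
head rail xy 0.006507531947705351 0.005063061044703573
head rail xy 0.014022479693370393 0.002143204818804103
```

>>> {"method": "play_rows", "body": {
  "rows": [
    [100,0,0,0,0,0,-9],
    [100,0,0,0,0,0,-9],
    [100,0,0,0,0,0,-9],
    [100,0,0,0,0,0,-9],
    [100,0,0,0,0,0,-9],
    [100,0,0,0,0,0,-9],
    [100,0,0,0,0,0,-2]
  ]
}}

```text
clock: 1.88
tool_pos: [0.267, -0.5651, 0.4047]
eef_rot: [0.759, 0.652, 0.0, 0.0]
contact_force: [-0.3, 0.5, -0.4]
opening: 0.999
finger_force: 0.0
```

>>> {"method": "play_rows", "body": {
  "rows": [
    [0,0.056,0.0146,0,0,0,0],
    [0,0.056,0.0146,0,0,0,0],
    [0,0.056,0.0146,0,0,0,0],
    [0,0.056,0.0146,0,0,0,0],
    [0,0.056,0.0146,0,0,0,0],
    [0,0.056,0.0146,0,0,0,0],
    [0,0.056,0.0146,0,0,0,0],
    [0,0.056,0.0146,0,0,0,0]
  ]
}}

```text
clock: 2.88
tool_pos: [0.4511, -0.1381, 0.405]
eef_rot: [0.759, 0.651, 0.0, 0.0]
contact_force: [0.8, 0.7, 0.1]
opening: 0.117
finger_force: 0.0
```

```bash
cat >> h.py <<'E'
def wrist(X=None,uv=None,z=None):
    "project world point into wrist picture, or pixel to world plane z"
    s=status.get_state(); c=cams.camera_params("wrist"); T=np.eye(4); T[:3,:3]=Ro.from_quat(s["eef_rot"]).as_matrix(); T[:3,3]=s["tool_pos"]
    M=T@np.array(c["tool_from_camera"]); f=200/np.tan(np.radians(c["vfov"])/2)
    if X is not None:
        q=np.linalg.inv(M)@np.r_[X,1]; return np.array([c["cx"]+f*q[0]/q[2],c["cy"]+f*q[1]/q[2]])
    if uv is not None:
        d=M[:3,:3]@np.array([(uv[0]-c["cx"])/f,(uv[1]-c["cy"])/f,1]); o=M[:3,3]; return o+d*(z-o[2])/d[2]
    return M
E
python3 - <<'E'
from h import *
i=cams.snapshot("wrist"); cv2.imwrite("pics/w0.png",cv2.cvtColor(i,cv2.COLOR_RGB2BGR))
M=wrist(); print(M.round(3).tolist())
for l in ["head","carriage","rail","button"]: print(l,[(round(d["score"],2),(M@np.r_[d["at"],1])[:3].round(3).tolist()) for d in finder.spot_in("wrist",l)[:3]])
print(status.get_state()["tool_pos"],wrist(X=[.49,-.072,.194]))
E
```

```text
[[0.99, -0.137, -0.033, 0.465], [-0.141, -0.954, -0.264, -0.06], [0.005, 0.266, -0.964, 0.387], [0.0, 0.0, 0.0, 1.0]]
head [(0.95, [0.495, -0.054, 0.201]), (0.36, [0.515, -0.061, 0.04])]
carriage [(0.87, [0.585, -0.059, 0.147])]
rail [(0.71, [0.519, -0.06, 0.038])]
button [(0.58, [0.511, -0.054, 0.189])]
[ 0.45015632 -0.14024531  0.40471241] [368.1942218  111.11840833]
```

View pics/w0.png

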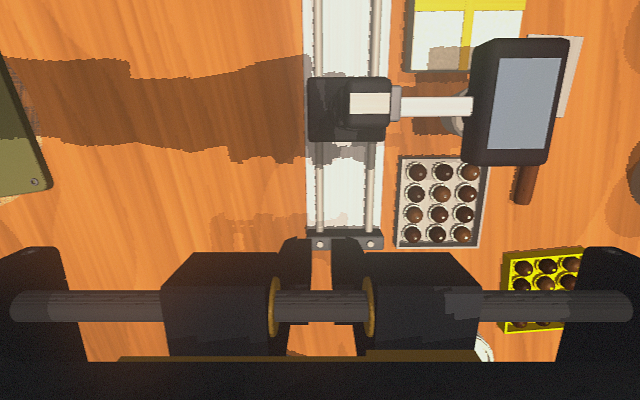

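The wrist picture shows the grip top around (370,103), with the button at (395,103), the boom to its right, and the rail's -y stop at (345,240). I'll zoom in to get the grip's exact edges.

Run:
```python
from h import *
a=cv2.imread("pics/w0.png")[65:155,295:415]; a=np.clip(255*(a/255.)**.5,0,255).astype(np.uint8); cv2.imwrite("pics/w0c.png",cv2.resize(a,None,fx=6,fy=6,interpolation=cv2.INTER_CUBIC))
for uv in [(370,103),(370,93),(370,114),(350,104),(390,104)]: print(uv,wrist(uv=uv,z=.194).round(4))
```

```text
(370, 103) [ 0.4916 -0.0675  0.194 ]
(370, 93) [ 0.4922 -0.0618  0.194 ]
(370, 114) [ 0.4909 -0.0739  0.194 ]
(350, 104) [ 0.4795 -0.0662  0.194 ]
(390, 104) [ 0.5036 -0.0699  0.194 ]
```

View pics/w0c.png

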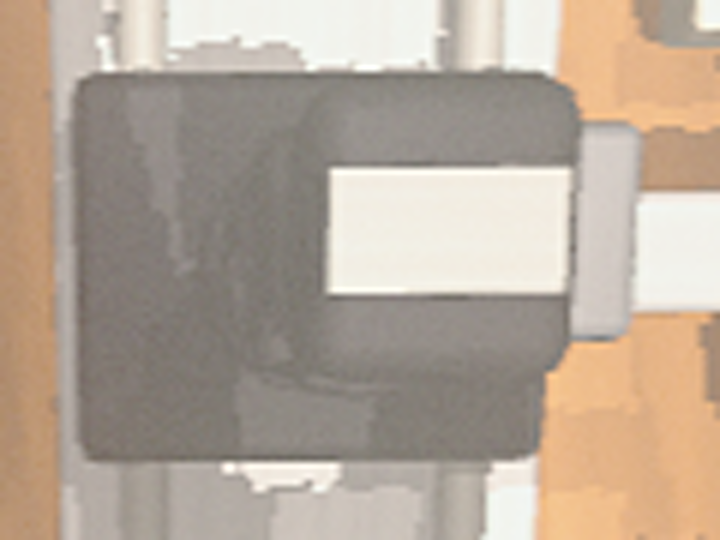

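>>> {"method": "play_rows", "body": {
  "rows": [
    [0,0.04,0.0099,0,0,0,0],
    [0,0.04,0.0099,0,0,0,0],
    [0,0.04,0.0098,0,0,0,0],
    [0,0,0,0,0,0,0],
    [0,0,0,0.025,0,0,0],
    [0,0,0,0.025,0,0,0],
    [0,0,0,0.025,0,0,0],
    [0,0,0,0,0,0,0]
  ]
}}

```text
clock: 4.12
tool_pos: [0.4967, -0.0282, 0.3284]
eef_rot: [0.76, 0.65, -0.002, -0.001]
contact_force: [-0.7, -0.3, 0.4]
opening: 0.004
finger_force: 0.0
```

>>> {"method": "play_rows", "body": {
  "rows": [
    [0,-0.008,0,0,0,0,0],
    [0,-0.008,0,0,0,0,0],
    [0,-0.008,0,0,0,0,0],
    [0,-0.01,0,0,0,0,0],
    [0,-0.01,0,0,0,0,0],
    [0,-0.01,0,0,0,0,0]
  ]
}}

```text
clock: 4.88
tool_pos: [0.4899, -0.0797, 0.33]
eef_rot: [0.759, 0.652, 0.001, 0.0]
contact_force: [1.2, 4.2, 2.1]
opening: 0.008
finger_force: 1.7
```

>>> {"method": "play_rows", "body": {
  "rows": [
    [0,-0.012,0,0,0,0,0],
    [0,-0.012,0,0,0,0,0],
    [0,-0.012,0,0,0,0,0],
    [0,-0.012,0,0,0,0,0],
    [0,-0.01,0,0,0,0,0],
    [0,-0.006,0,0,0,0,0],
    [0,-0.004,0,0,0,0,0]
  ]
}}

```text
clock: 5.75
tool_pos: [0.479, -0.1465, 0.3296]
eef_rot: [0.759, 0.651, -0.0, -0.0]
contact_force: [2.5, 3.5, 0.1]
opening: 0.006
finger_force: 1.6
```

>>> {"method": "play_rows", "body": {
  "rows": [
    [0,-0.004,0,0,0,0,0],
    [0,-0.004,0,0,0,0,0],
    [0,0,0,0,0,0,0]
  ]
}}

```text
clock: 6.12
tool_pos: [0.4777, -0.1547, 0.3296]
eef_rot: [0.759, 0.651, -0.001, -0.0]
contact_force: [0.1, 0.7, 0.2]
opening: 0.005
finger_force: 0.6
```

>>> {"method": "play_rows", "body": {
  "rows": [
    [0,-0.003,0,0,0,0,0],
    [0,-0.003,0,0,0,0,0],
    [0,-0.003,0,0,0,0,0],
    [0,0,0,0,0,0,0]
  ]
}}

```text
clock: 6.62
tool_pos: [0.4771, -0.1578, 0.3297]
eef_rot: [0.757, 0.654, 0.003, -0.003]
contact_force: [1.2, 15.6, -0.4]
opening: 0.006
finger_force: 8.1
```

>>> {"method": "play_rows", "body": {
  "rows": [
    [0,0.01,0,0,0,0,0],
    [0,0.006,0,0,0,0,0],
    [0,0,0,-0.025,0,0,0],
    [0,0,0,-0.025,0,0,0],
    [100,0,0,-0.025,0,0,0],
    [100,-0.017,0,0,0,0,0],
    [100,-0.017,0,0,0,0,0],
    [100,0,0,0,0,0,0]
  ]
}}

```text
clock: 7.62
tool_pos: [0.473, -0.1834, 0.4034]
eef_rot: [0.76, 0.65, -0.001, -0.001]
contact_force: [1.1, -0.3, 0.3]
opening: 0.432
finger_force: 0.0
```

Run:
```python
from h import *
i=cams.snapshot("wrist"); cv2.imwrite("pics/w1.png",cv2.cvtColor(i,cv2.COLOR_RGB2BGR))
j=cams.snapshot("scene"); a=cv2.cvtColor(j,cv2.COLOR_RGB2BGR)[150:330,200:360]
b=cv2.cvtColor(i,cv2.COLOR_RGB2BGR)
cv2.imwrite("pics/both.png",np.hstack([cv2.resize(a,(355,400)),cv2.resize(b[:,140:585],(445,400))]))
M=wrist()
for l in ["head","button"]: print(l,[(round(d["score"],2),(M@np.r_[d["at"],1])[:3].round(3).tolist()) for d in finder.spot_in("wrist",l)[:2]])
print(status.get_state()["tool_pos"],status.get_state()["opening"],wrist(X=[.4735,-.182,.194]))
```

```text
head [(0.83, [0.478, -0.172, 0.195]), (0.59, [0.494, -0.174, 0.187])]
button [(0.82, [0.49, -0.176, 0.186])]
[ 0.47402616 -0.18039404  0.40422424] 0.6164147765328077 [320.70327048 227.04287665]
```

View pics/both.png

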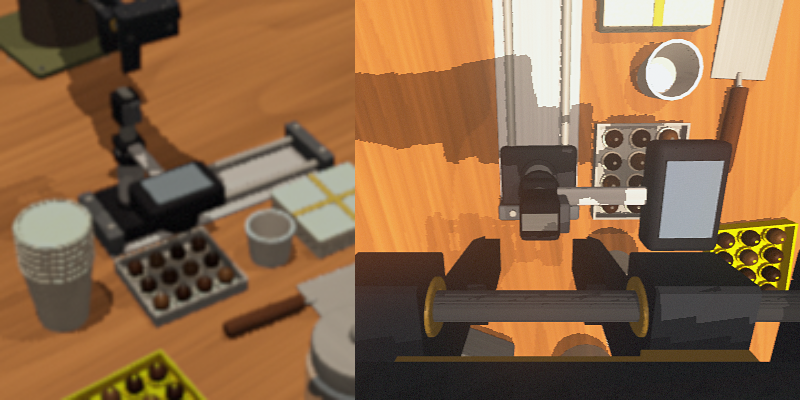

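The left half shows the carriage hard against the -y stop beside the steel tray, with the mast down. The right half shows the grip top at wrist pixel (325,226), centred between the fingers (predicted (321,227)). Now I'll lower the open gripper over the grip.

>>> {"method": "play_rows", "body": {
  "rows": [
    [100,0,0.0015,0,0,0,0],
    [100,0,0,0.01,0,0,0],
    [100,0,0,0.02,0,0,0],
    [100,0,0,0.02,0,0,0],
    [100,0,0,0.02,0,0,0],
    [100,0,0,0.012,0,0,0],
    [100,0,0,0,0,0,0]
  ]
}}

```text
clock: 8.7
tool_pos: [0.4753, -0.1808, 0.3219]
eef_rot: [0.758, 0.652, -0.001, -0.001]
contact_force: [-0.5, 1.0, -0.4]
opening: 0.997
finger_force: 0.0
```

>>> {"method": "play_rows", "body": {
  "rows": [
    [0,0,0,0,0,0,0],
    [0,0,0,0,0,0,0],
    [0,0,0,0,0,0,0],
    [0,0,0,0,0,0,0],
    [0,0,0,0,0,0,0],
    [0,0,0,0,0,0,0],
    [0,0,0,0,0,0,0],
    [0,0,0,0,0,0,0]
  ],
  "grip_force": 40
}}

```text
clock: 9.7
tool_pos: [0.4755, -0.181, 0.3228]
eef_rot: [0.759, 0.652, -0.0, 0.0]
contact_force: [0.4, -1.3, 2.0]
opening: 0.321
finger_force: 40.0
```

>>> {"method": "play_rows", "body": {
  "rows": [
    [0,-0.002,0,-0.006,0,0,0],
    [0,0,0,-0.01,0,0,0],
    [0,0,0,-0.01,0,0,0],
    [0,0,0,-0.01,0,0,0],
    [0,0,0,-0.01,0,0,0],
    [0,0,0,-0.01,0,0,0],
    [0,0,0,-0.01,0,0,0],
    [0,0,0,-0.008,0,0,0]
  ]
}}

```text
clock: 10.7
tool_pos: [0.4753, -0.1819, 0.3965]
eef_rot: [0.758, 0.652, 0.001, -0.001]
contact_force: [4.2, 3.4, -11.4]
opening: 0.316
finger_force: 40.0
```

>>> {"method": "play_rows", "body": {
  "rows": [
    [0,0,0,-0.006,0,0,0],
    [0,0,0,-0.005,0,0,0],
    [0,0,0,-0.004,0,0,0],
    [0,0,0,0,0,0,0]
  ]
}}

```text
clock: 11.2
tool_pos: [0.4751, -0.1821, 0.4085]
eef_rot: [0.758, 0.652, 0.001, -0.002]
contact_force: [9.4, 3.0, -32.3]
opening: 0.323
finger_force: 40.0
```

>>> {"method": "play_rows", "body": {
  "rows": [
    [0,0,0,0.0015,0,0,0],
    [0,0,0,0,0,0,0],
    [0,0,0,0,0,0,0],
    [0,0,0,0,0,0,0]
  ],
  "grip_force": 45
}}

```text
clock: 11.7
tool_pos: [0.4752, -0.182, 0.4084]
eef_rot: [0.758, 0.652, 0.001, -0.002]
contact_force: [6.4, 3.8, -19.9]
opening: 0.318
finger_force: 45.0
```

Run:
```python
from h import *
i=cams.snapshot("wrist");j=cams.snapshot("scene"); a=cv2.cvtColor(j,cv2.COLOR_RGB2BGR)[130:330,200:360]
b=cv2.cvtColor(i,cv2.COLOR_RGB2BGR)
cv2.imwrite("pics/both2.png",np.hstack([cv2.resize(a,(320,400)),cv2.resize(b[:,140:585],(445,400))]))
s=status.get_state();print(s["tool_pos"],s["contact_force"],s["opening"])
```

```text
[ 0.47515551 -0.18197596  0.40839327] [  7.17412246   3.09399086 -20.92621911] 0.3208301984931631
```

View pics/both2.png

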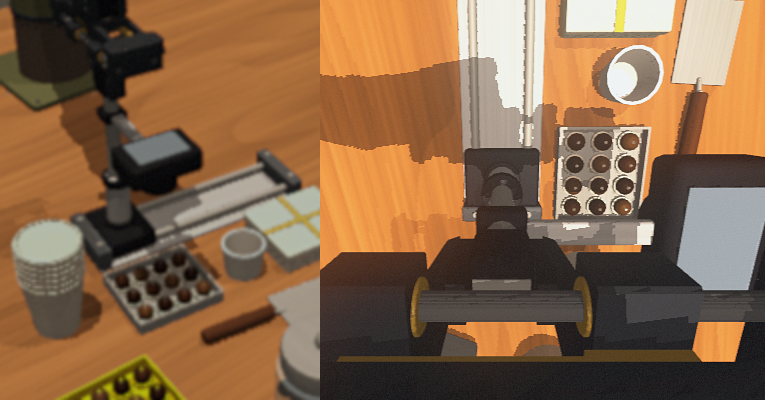

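The picture shows the mast extended, the grip held between the fingers, the carriage at the -y stop (wrist half, around (500,185)), and the other things in view still in place. The tool rose 85.6 mm from the grasp to a firm stop.

```bash
python3 -c "
from plant import r
print(r.finish_job())"
```

```text
the job is handed in; nothing more can be done
None
```

I slid the carriage against the stop at the praline tray's end, squeezed the button, pulled the mast up to its second stop, and handed the job in at about 12 s with the gripper still holding the grip up there.

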